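# Stack the second petri dish in the carrier and press its clip cover home

### The job

Get the two petri dishes ready to carry: set the loose full-size covered dish centred on top of the one already in the dish carrier and let go of it, then take the round clip cover by its handle bar and press it straight down onto the stack until both spring clips have snapped over its rim. Finish while still gripping the handle bar and pressing the cover down on the stack with about 10 N; do not let go. Leave the small dish, the jar and the timer where they are.

Things in the scene. Friction and masses are not known exactly. Their poses are not given: they have to be found in the camera images.
- carrier: dish carrier, fixed to the table: bare-metal round base, 116 mm across, 8 mm thick, with a low ring (3 mm high, 59 mm inside) round the lower dish. Origin: centre of the underside, on the table; z up. Two upright spring-steel clips, 16 mm wide, stand opposite each other at its +x and -x sides; the +y and -y sides are open, so fingers that close along its y axis clear the clips
- clip_a (a joint): clip at the carrier's +x side, top about 64 mm above the table: 0 upright at rest; grows (rad) as the top is bent outward about its foot; a stiff spring returns it. The cover's rim must bend it by about 0.15 to pass the hook
- clip_b (a joint): clip at the carrier's -x side, the same
- hook_a (a point): inner tip, at its underside, of the inward hook of clip_a: 37 mm from the carrier's centre, 47 mm above the table. Above it a lead-in slopes up and outward to 44 mm from the centre. Dishes pass between the two hooks with 7 mm to spare on each side
- hook_b (a point): the same point on clip_b
- dish_low_centre (a point): centre, half-way up, of the covered clear petri dish that already stands in the carrier: 60 mm across its lid, 15 mm high, underside 8 mm above the table, light (20 g) and loose
- dish_top_centre (a point): centre, half-way up, of the loose covered petri dish on the table, to be put on top: round, 60 mm across its lid, 55 mm across its foot (the lowest 4 mm), 15 mm high, flat top and bottom, 20 g. In place its underside is 23 mm and its top 38 mm above the table
- cover_handle (a point): centre of the white handle bar of the clip cover, 19 mm above the cover's underside. The bar is 44 mm long along this point's x, 16 mm wide along its y, and stands 24 mm high on the middle of the disc, from 7 to 31 mm above the underside. Pressed home, this point is 57 mm above the table
- cover_under (a point): centre of the underside of the clip cover, a loose grey disc lying underside down: 84 mm across at the rim, bevelled to 74 mm below, 7 mm thick, about 80 g; it may go on at any turn. Home, it is 38 mm above the table on the upper dish, its rim 2 mm under the hooks. Pressing past the clips takes 9 to 15 N, growing; it drops suddenly at the snap, then rises on the dish
- small_dish_centre (a point): centre of a small open petri dish on the table, 39 mm across, 9 mm high: a bystander, not part of the job
- jar: sample jar with a white lid, 62 mm across and 66 mm high, a bystander; origin at the centre of its underside
- microscope: microscope standing fixed on the table to the left of the carrier, about 200 mm wide and deep, under 420 mm high; origin on the table under it. Not part of the job: keep the arm clear of it or pass above it
- timer: bench timer, 64 x 64 x 21 mm, a bystander; origin at the centre of its underside
Things that resemble listed ones, but are neither listed nor needed, are in the scene too. What is shaped like the part that bears cover_handle but purple is not meant.

How it is judged:
On the way, in this order (a step that is already met when the one before it is completed fails the run):
1. the second dish stands centred on the first in the carrier, released, the cover not yet on it (horizontal distance between dish_low_centre and carrier below 0.005 m and z of dish_low_centre in the frame of carrier below 0.0185 m and horizontal distance between dish_top_centre and dish_low_centre below 0.006 m and z of dish_top_centre in the frame of carrier between 0.028 and 0.034 m and angle between dish_top_centre's own z axis and vertical below 0.08 rad and contact force between each of the fingers, cover and dish_top below 0.1 N), for 0.2 s.
2. the cover is down on the stack and both clips have sprung back over its rim (horizontal distance between dish_low_centre and carrier below 0.005 m and z of dish_low_centre in the frame of carrier below 0.0185 m and horizontal distance between dish_top_centre and dish_low_centre below 0.006 m and z of dish_top_centre in the frame of carrier between 0.028 and 0.034 m and angle between dish_top_centre's own z axis and vertical below 0.08 rad and z of cover_handle in the frame of carrier between 0.054 and 0.059 m and horizontal distance between cover_handle and carrier below 0.006 m and angle between cover_handle's own z axis and vertical below 0.06 rad and value of joint each of clip_a, clip_b below 0.03 rad), for 0.2 s.
At the end, for the whole second after the job is handed in: Upper dish within 6 mm of centred on the lower, lower within 5 mm in the carrier; cover level, within 6 mm of centred and 2 mm of fully down; clips within 0.03 rad of upright over its rim; fingers gripping the handle (over 15 N), pressing the cover on the upper dish with 4 to 35 N to the end (all of step 2 and contact force between cover and dish_top between 4 and 35 N and contact force between the fingers and cover above 15 N); the arm keeps its last pose, push and grip.
It fails at once if the small dish, jar or timer is moved more than 20 mm (distance of any of small_dish_centre, jar, timer from where it was at the start of the episode above 0.02 m).
It also fails if it takes over 64 s, if anything falls off the work surface, if the arm or the gripper's body presses on something with over 40 N, if the wrist force passes 120 N, or if a joint passes its speed limit or range.

### The arm

A 6-joint arm with a two-finger parallel gripper is mounted at the origin on the work surface; the furniture and walls round the work are solid. World frame = base frame: x ahead of the robot, y to its left, z up, the work surface at z = 0. Lengths are in m, angles in rad, forces in N, time in s.
With the tool pointing down it reaches from about 0.3 to 0.875 m from the base axis. Payload 6.4 kg.
Tool frame: the origin (TCP) lies on the centre line of the jaws, within the pads' length; the fingertips stand 14 mm ahead of it and the grasp point (between the pads) lies 5 mm behind it; z points along the fingers, y is the line along which they close (so a half turn about z gives the same grasp; the last joint's range is limited). The gripper opens to 85 mm and grips with 20 to 120 N. Pads are 22 mm wide; open, the fingers measure 114 mm over their backs; the gripper's body (76 mm by 85 mm) begins 54 mm behind the grasp point. The pads swing forward as they close: fully open they stand 13 mm farther back than shut.
Start: joints at [1.116, 0.181, 1.607, -0, 1.354, -0.206], TCP at [0.142, 0.557, 0.245] pointing down, gripper open.
Joint ranges: [-2.99, 2.99], [-0.89, 2.07], [0.3, 2.58], [-1.14, 4.28], [0, 2.63], [-3.12, 3.12]. Speed limits (rad/s): [2.57, 2.57, 3.01, 3.14, 3.14, 3.14].

### API

Orientations are given as a rotation vector (axis times angle).
In Python, from station import robot gives the robot as it stands. The module is installed in compiled form; this text tells all that it offers.
- The arm moves only by the tool send_rows, never from a script. Its argument "steps" is a list that holds one entry, the list of rows, each a list of 7 numbers: the closure in counts, from 0 (fully open) to 255 (shut), then the shift along the tool's x, y, z normalised to -1 to 1, where 1 is 0.3 m, then the turn, a rotation vector about the tool's x, y, z normalised to -1 to 1, where 1 is 360 degrees. In form: [[[fingers, x, y, z, wx, wy, wz], ...]]. A call has 1 to 8 rows; each row is the pose to reach, as a shift and turn from the pose commanded when the call began, along the tool's axes at that moment, turning the shorter way round; what a row does not reach only later rows make up. A row lasts 1/12 s, in which the tool goes at most 41.7 mm and 7.16 degrees, less where a joint would pass 70% of its speed; a pose out of reach is approached as far as the arm can. A call with a number of a shift or a turn outside -1 to 1 is refused whole. A call with a gripper value outside its range is refused whole. The fingers move at their own pace and stop on an object; "newtons" is the grip in N (left out, the last holds). Time passes only in rows, so rows that repeat a pose let the fingers close. It gives the time, the measured TCP pose, the force, the opening and the grip force at its end, in the units of the state.
- robot.state(): the state, without advancing time (a new reading comes with each control period).
- robot.grab_frame(name): name is "scene" or "top" or "wrist"; returns a dict with "color" (400x640x3 uint8, red, green, blue), "fx", "fy", "cx", "cy" (pixels), "world_from_camera" (4x4, takes a point from camera to world coordinates). Camera axes: x right, y up, looking along -z (the intrinsics and any distortion apply to the point x, -y, -z); pixel columns grow to the right and rows downward; lengths in m; the calibration is good to about 2 mm. A picture is of the moment at which its call begins. There is no depth.
- robot.job_done(): hands the job in; it is judged then, once.
The state is a dict: "t": time; "q": joint angles; "dq": joint speeds; "joint_torque": joint torques, N m; "position": TCP position; "tcp_rot": TCP orientation; "ft_force": force on the tool from outside, world axes, zero at the start; "ft_torque": the same for the moment, N m; "grip_width": finger opening in m; "finger_force": force on a finger pad.
Only numpy, scipy, OpenCV 4.12 (cv2) and the standard library are available. Lean on these libraries where they do the work, as an engineer would, in place of code of your own. Each camera call takes 0.05 s, during which the arm holds its last target. There are 200 camera calls.

## Working session

There is one attempt and no reset: what is moved stays moved. The work goes in short steps, Python scripts to look and compute and a tool call to move; the robot and the scene stay as the last step left them, time stands still between calls to the robot, and variables do not carry over. Pictures are saved under pics/ and viewed, at most 10 in all, crops included, and the job is handed in when it is done.

Besides the shell and the picture viewer there is one more tool, called after "Emit:" as name(argument=value, ...), one argument or row to a line, values as JSON. send_rows: Moves the arm, as the interface text tells. Its arguments: {"type":"object","properties":{"steps":{"type":"array","items":{"type":"array","items":{"type":"array","items":{"type":"number"}}}},"newtons":{"type":"number"}},"required":["steps"]}

```bash
mkdir -p pics; cat > h.py <<'E'
import numpy as np, cv2, json
from station import robot
from scipy.spatial.transform import Rotation as R
def grab(n,f=None):
    g=robot.grab_frame(n)
    if f: cv2.imwrite('pics/'+f,g['color'][:,:,::-1])
    return g
def ray(g,u,v):
    T=np.array(g['world_from_camera']); d=np.array([(u-g['cx'])/g['fx'],-(v-g['cy'])/g['fy'],-1.])
    return T[:3,3],T[:3,:3]@d
def onz(g,u,v,z):
    o,d=ray(g,u,v); return o+d*(z-o[2])/d[2]
def proj(g,p):
    T=np.linalg.inv(np.array(g['world_from_camera'])); c=T[:3,:3]@np.array(p)+T[:3,3]
    return g['cx']+g['fx']*c[0]/-c[2], g['cy']-g['fy']*c[1]/-c[2]
E
python3 - <<'E'
from h import *
a=grab('scene','s1.png');b=grab('top','t1.png')
for g in(a,b):print({k:g[k] for k in g if k!='color'})
s=robot.state();print(s)
E
```

```text
{'fx': 462.1179486540992, 'fy': 462.1179486540992, 'cx': 319.9755374570679, 'cy': 199.51225334083844, 'world_from_camera': array([[ 0.81951337,  0.29559085, -0.49094184, -0.08722064],
       [-0.57287464,  0.40078573, -0.71497234, -0.99766193],
       [-0.01457679,  0.86717752,  0.49778576,  0.72637427],
       [ 0.        ,  0.        ,  0.        ,  1.        ]])}
{'fx': 362.04971464848256, 'fy': 362.04971464848256, 'cx': 317.8438587907452, 'cy': 198.7645933481983, 'world_from_camera': array([[-0.00617823,  0.98341495, -0.18126465,  0.37354054],
       [-0.99993032, -0.00789903, -0.00877295, -0.0890169 ],
       [-0.01005927,  0.18119782,  0.98339522,  0.92095971],
       [ 0.        ,  0.        ,  0.        ,  1.        ]])}
{'t': 0.1, 'q': array([ 1.11571727e+00,  1.81488833e-01,  1.60788314e+00, -1.03301530e-05,
        1.35380639e+00, -2.06292553e-01]), 'dq': array([-0.00078605, -0.00079986, -0.00064956,  0.00049126,  0.00111207,
       -0.00124358]), 'joint_torque': array([-1.20319683e-04, -4.45875478e+01, -3.52238560e+01, -3.74088186e-04,
        4.12447873e-03, -3.08349092e-05]), 'position': array([0.14135358, 0.55687341, 0.24447383]), 'tcp_rot': array([-3.89719583e-01, -3.11681611e+00,  2.36062955e-03]), 'ft_force': array([0.61310702, 0.15511342, 0.69541291]), 'ft_torque': array([0.01299785, 0.00029763, 0.03964519]), 'finger_force': 0.0, 'grip_width': 0.08516256649907464}
```

View pics/s1.png

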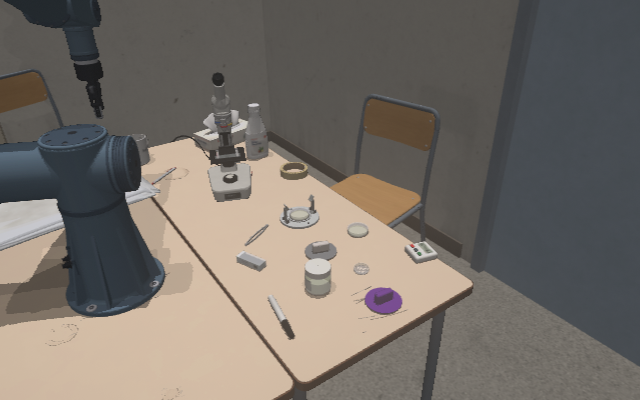

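View pics/t1.png

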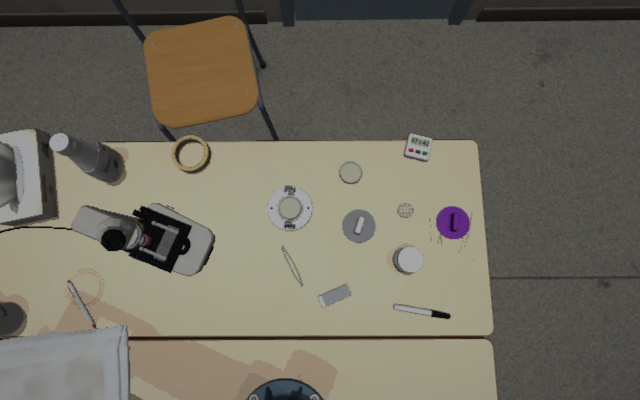

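The top view shows the carrier at (290,208), the loose full-size dish at (350,172) and the grey cover with its white bar at (359,226). The small dish is at (405,210), the jar at (408,260), the timer at (418,147) and the microscope at about (150,240).

Could be confused:
- **Dish:** (350,172) against the small dish (405,210), the tape ring (190,153) and the dish already in the carrier (290,208). I choose (350,172).
- **Cover:** grey (359,226) against the purple decoy (452,222), the jar lid (408,260) and the grey block (335,295). I choose (359,226).

```bash
python3 - <<'E'
from h import *
b=grab('top')
for n,u,v,z in [('carrier',290,208,.008),('dish',350,172,.015),('cover',359,226,.007),('small',405,210,.009),('jar',408,260,.066)]:
    print(n,onz(b,u,v,z).round(4))
# sizes
for u0,u1,v,z in [(339,361,172,.015),(342,375,226,.004),(267,313,208,.008)]: print(np.linalg.norm(onz(b,u0,v,z)-onz(b,u1,v,z)))
c=b['color'][130:290,250:440,::-1]
cv2.imwrite('pics/c1.png',cv2.resize(c,None,fx=4,fy=3.75,interpolation=cv2.INTER_CUBIC) if 0 else cv2.resize(c,None,fx=3.7,fy=3.7,interpolation=cv2.INTER_CUBIC))
E
```

```text
carrier [ 0.5184 -0.0096  0.008 ]
dish [ 0.61   -0.1642  0.015 ]
cover [ 0.4711 -0.1845  0.007 ]
small [ 0.5108 -0.3021  0.009 ]
jar [ 0.3848 -0.2899  0.066 ]
0.05665202277245523
0.08364275311728434
0.11759253293200751
```

View pics/c1.png

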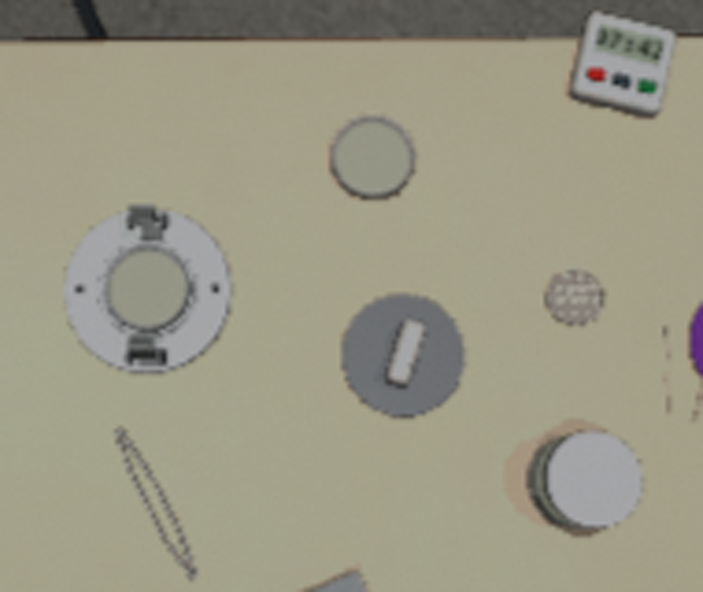

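```bash
cat >> h.py <<'E'
def plan(p,yd=None):
    """shift/turn in send_rows units to TCP p; yd = wanted world heading (deg) of tool y, tool straight down"""
    s=robot.state();Rt=R.from_rotvec(s['tcp_rot']);q=np.array(s['position'])
    sh=Rt.inv().apply(np.array(p)-q)/.3
    w=np.zeros(3)
    if yd is not None:
        a=np.radians(yd);y=np.array([np.cos(a),np.sin(a),0]);z=np.array([0,0,-1.])
        c=[R.from_matrix(np.c_[np.cross(k*y,z),k*y,z]) for k in(1,-1)]
        w=min([(Rt.inv()*t).as_rotvec() for t in c],key=np.linalg.norm)/(2*np.pi)
    print('pos',q.round(4),'shift',sh.round(4),'turn',w.round(4),'f',np.array(s['ft_force']).round(1),'w',round(s['grip_width'],4),'t',s['t'],'q6',s['q'][5].round(2))
E
python3 - <<'E'
from h import *
b=grab('top')
print(onz(b,213,240,.03),onz(b,75,225,.03),onz(b,190,275,.03))
plan((.141,.557,.485),90); plan((.33,.19,.485),90)
E
```

```text
[0.436771   0.17729266 0.03      ] [0.47629116 0.52313383 0.03      ] [0.35286145 0.22914141 0.03      ]
pos [0.1414 0.557  0.2447] shift [ 0.0015 -0.0013 -0.8009] turn [-0.0002 -0.0001 -0.0396] f [-0.1  0.7 -0.1] w 0.0857 t 0.2 q6 -0.21
pos [0.1414 0.557  0.2447] shift [-0.9103 -1.0318 -0.8   ] turn [-0.0002 -0.0001 -0.0396] f [-0.1  0.7 -0.1] w 0.0857 t 0.2 q6 -0.21
```

Emit:
send_rows(
  steps=[
    [[0,0,0,-0.8,0,0,0],[0,0,0,-0.8,0,0,0],[0,0,0,-0.8,0,0,0],[0,0,0,-0.8,0,0,0],[0,0,0,-0.8,0,0,0],[0,0,0,-0.8,0,0,0],[0,0,0,-0.8,0,0,0],[0,0,0,-0.8,0,0,0]],
  ],
)

```text
t: 0.87
position: [0.1418, 0.5578, 0.4878]
tcp_rot: [0.389, 3.116, 0.007]
ft_force: [-0.1, -0.3, -0.2]
grip_width: 0.0851
finger_force: 0.0
```

Emit:
send_rows(
  steps=[
    [[0,-0.84,-0.75,0,0,0,-0.04],[0,-0.84,-0.75,0,0,0,-0.04],[0,-0.84,-0.75,0,0,0,-0.04],[0,-0.84,-0.75,0,0,0,-0.04],[0,-0.84,-0.75,0,0,0,-0.04],[0,-0.84,-0.75,0,0,0,-0.04],[0,-0.84,-0.75,0,0,0,-0.04],[0,-0.84,-0.75,0,0,0,-0.04]],
  ],
)

```text
t: 1.53
position: [0.3253, 0.283, 0.4832]
tcp_rot: [0.005, -3.139, 0.002]
ft_force: [1.0, 0.1, 1.3]
grip_width: 0.086
finger_force: 0.0
```

```bash
python3 - <<'E'
from h import *
plan((.45,0,.4),90)
E
```

```text
pos [0.3253 0.283  0.4832] shift [-0.4135 -0.9443  0.2775] turn [-0.0002 -0.0004  0.0005] f [1.  0.1 1.3] w 0.086 t 1.5333 q6 -1.13
```

Emit:
send_rows(
  steps=[
    [[0,-0.4,-0.98,0,0,0,0],[0,-0.4,-0.98,0,0,0,0],[0,-0.4,-0.98,0,0,0,0],[0,-0.4,-0.98,0,0,0,0],[0,-0.4,-0.98,0,0,0,0],[0,-0.4,-0.98,0,0,0,0],[0,-0.4,-0.98,0,0,0,0],[0,-0.4,-0.98,0,0,0,0]],
  ],
)

```text
t: 2.2
position: [0.4463, -0.0122, 0.4826]
tcp_rot: [-0.0, -3.138, -0.0]
ft_force: [-0.8, 0.5, -0.1]
grip_width: 0.0855
finger_force: 0.0
```

Emit:
send_rows(
  steps=[
    [[0,-0.5,-0.5,0.8,0,0,0],[0,-0.5,-0.5,0.8,0,0,0],[0,-0.5,-0.5,0.8,0,0,0],[0,-0.5,-0.5,0.8,0,0,0],[0,-0.5,-0.5,0.8,0,0,0],[0,-0.5,-0.5,0.8,0,0,0],[0,-0.5,-0.5,0.8,0,0,0],[0,-0.5,-0.5,0.8,0,0,0]],
  ],
)

```text
t: 2.87
position: [0.595, -0.159, 0.2391]
tcp_rot: [0.003, -3.135, -0.004]
ft_force: [-0.9, 0.1, -0.1]
grip_width: 0.0858
finger_force: 0.0
```

```bash
python3 - <<'E'
from h import *
plan((.61,-.164,.15),90)
g=grab('wrist','w1.png'); print({k:g[k] for k in g if k!='color'})
for p in [(.61,-.164,.015),(.5184,-.0096,.008),(.471,-.1845,.007)]: print(proj(g,p))
E
```

```text
pos [ 0.595  -0.159   0.2391] shift [-0.0518 -0.0174  0.2965] turn [ 0.0005 -0.001   0.0003] f [-0.9  0.1 -0.1] w 0.0858 t 2.8667 q6 -2.03
{'fx': 304.85718721213317, 'fy': 304.85718721213317, 'cx': 320.96911156050237, 'cy': 198.00943142512128, 'world_from_camera': array([[-3.99697174e-04, -9.50444340e-01, -3.10894510e-01,
         5.14681922e-01],
       [ 9.99991668e-01,  8.83097660e-04, -3.98536795e-03,
        -1.59709346e-01],
       [ 4.06242062e-03, -3.10893513e-01,  9.50436069e-01,
         3.69150404e-01],
       [ 0.00000000e+00,  0.00000000e+00,  0.00000000e+00,
         1.00000000e+00]])}
(np.float64(316.16798309591576), np.float64(181.7725840483443))
(np.float64(452.31175648451267), np.float64(101.80125722003503))
(np.float64(296.76272654577315), np.float64(55.88831820832294))
```

View pics/w1.png

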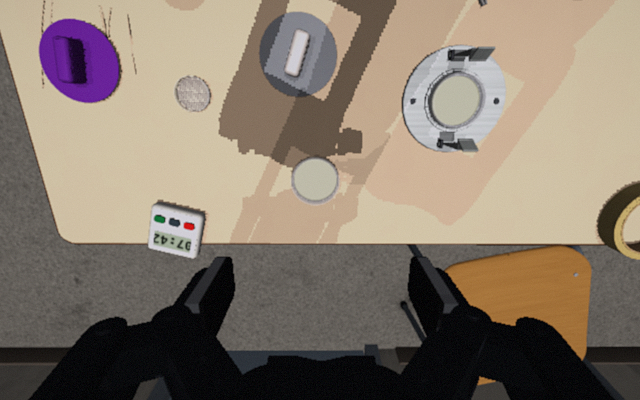

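The wrist view shows the loose dish at (315,179), the carrier at (455,98) with its base holes at (411,101) and (497,101), and the grey cover with its white bar at (298,54). The projected estimates agree to within a few pixels.

```bash
python3 - <<'E'
from h import *
g=grab('wrist')
G=cv2.GaussianBlur(cv2.cvtColor(g['color'],cv2.COLOR_RGB2GRAY),(3,3),0)
def hough(u,v,r,z,n):
    x0,y0=u-60,max(v-60,0);c=cv2.resize(G[y0:v+60,x0:u+60],None,fx=4,fy=4,interpolation=cv2.INTER_CUBIC)
    h=cv2.HoughCircles(c,cv2.HOUGH_GRADIENT,1,20,param1=80,param2=15,minRadius=int(4*r*.85),maxRadius=int(4*r*1.15))
    if h is None: print(n,None);return
    for a in h[0][:3]:
        uu,vv=x0+a[0]/4-.4,y0+a[1]/4-.4; print(n,uu.round(1),vv.round(1),'r',a[2]/4,onz(g,uu,vv,z).round(4))
hough(315,179,23,.012,'dish'); hough(455,99,28,.02,'low'); hough(298,54,39,.006,'cover')
# base holes: darkest blob near guesses
D=[]
for u,v in[(411,101),(497,101)]:
    w=255.-G[v-6:v+7,u-6:u+7]; w=np.clip(w-np.percentile(w,85),0,None); yy,xx=np.mgrid[v-6:v+7,u-6:u+7]
    p=onz(g,(w*xx).sum()/w.sum(),(w*yy).sum()/w.sum(),.008);D.append(p)
print('holes',D,'mid',(D[0]+D[1])/2,'yaw y',np.degrees(np.arctan2(*(D[1]-D[0])[[1,0]])))
m=cv2.inRange(g['color'],(185,180,170),(255,255,255));m[:20]=0;m[90:]=0;m[:,:275]=0;m[:,325:]=0
c=max(cv2.findContours(m,0,2)[0],key=cv2.contourArea);r=cv2.minAreaRect(c);bx=cv2.boxPoints(r);print(r,[onz(g,*q,.031).round(4) for q in bx],onz(g,*r[0],.031))
E
```

```text
dish 315.5 183.0 r 23.075 [ 0.6095 -0.1657  0.012 ]
low 464.5 104.5 r 30.75 [ 0.5197 -0.0035  0.02  ]
low 459.5 104.2 r 30.45 [ 0.5195 -0.0089  0.02  ]
low 452.5 105.5 r 27.625 [ 0.5208 -0.0164  0.02  ]
cover None
holes [array([ 0.51669162, -0.05588763,  0.008     ]), array([0.51736421, 0.03954233, 0.008     ])] mid [ 0.51702792 -0.00817265  0.008     ] yaw y 89.59618531753132
((296.7752380371094, 53.08257293701172), (11.302350044250488, 42.240142822265625), 16.699243545532227) [array([ 0.4876, -0.1953,  0.031 ]), array([ 0.4509, -0.1821,  0.031 ]), array([ 0.4537, -0.1716,  0.031 ]), array([ 0.4906, -0.1844,  0.031 ])] [ 0.47036785 -0.1832417   0.031     ]
```

Emit:
send_rows(
  steps=[
    [[0,-0.048,-0.02,0.5,0,0,0],[0,-0.048,-0.02,0.5,0,0,0],[0,-0.048,-0.02,0.5,0,0,0],[0,-0.048,-0.02,0.5,0,0,0],[0,-0.048,-0.02,0.5,0,0,0],[0,-0.048,-0.02,0.5,0,0,0],[0,-0.048,-0.02,0.5,0,0,0]],
  ],
)

```text
t: 3.55
position: [0.6116, -0.1644, 0.0975]
tcp_rot: [-0.005, 3.139, -0.002]
ft_force: [0.8, -0.2, 0.9]
grip_width: 0.0851
finger_force: 0.0
```

```bash
python3 - <<'E'
from h import *
plan((.6095,-.165,.04),90)
g=grab('wrist','w2.png')
for p in [(.6095,-.165,.015),(.6095,-.165,0)]: print(proj(g,p))
E
```

```text
pos [ 0.6116 -0.1644  0.0975] shift [ 0.0076 -0.0016  0.1918] turn [-0.0002  0.0004  0.0005] f [ 0.8 -0.2  0.9] w 0.0851 t 3.55 q6 -2.02
(np.float64(320.3397448348338), np.float64(208.14838887167724))
(np.float64(320.37466816713174), np.float64(201.47708522028356))
```

View pics/w2.png

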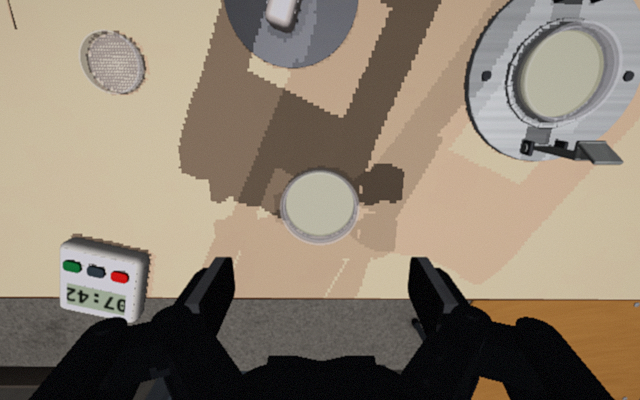

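The view from close by puts the loose dish at (319,206), about 1 mm from the estimate. The open fingertips at (228,260) and (412,260) straddle it. I'll descend now.

Emit:
send_rows(
  steps=[
    [[0,0.012,-0.004,0.12,0,0,0],[0,0.012,-0.004,0.24,0,0,0],[0,0.012,-0.004,0.28,0,0,0],[0,0.012,-0.004,0.28,0,0,0],[0,0.012,-0.004,0.28,0,0,0],[0,0.012,-0.004,0.28,0,0,0]],
  ],
)

```text
t: 4.1
position: [0.6092, -0.1664, 0.0142]
tcp_rot: [-0.004, 3.138, -0.003]
ft_force: [0.5, -0.4, -0.2]
grip_width: 0.0855
finger_force: 0.0
```

Emit:
send_rows(
  steps=[
    [[120,0,0,0,0,0,0],[120,0,0,0,0,0,0],[120,0,0,0,0,0,0],[120,0,0,0,0,0,0],[120,0,0,0,0,0,0],[120,0,0,0,0,0,0],[120,0,0,0,0,0,0],[120,0,0,0,0,0,0]],
  ],
  newtons=25,
)

```text
t: 4.77
position: [0.6084, -0.1662, 0.0134]
tcp_rot: [-0.004, 3.139, -0.002]
ft_force: [-1.9, 0.7, 7.5]
grip_width: 0.0573
finger_force: 25.8
```

Emit:
send_rows(
  steps=[
    [[120,0,0,-0.05,0,0,0],[120,0,0,-0.1,0,0,0],[120,0,0,-0.2,0,0,0],[120,0,0,-0.3,0,0,0],[120,0,0,-0.3,0,0,0],[120,0,0,-0.3,0,0,0]],
  ],
)

```text
t: 5.27
position: [0.6094, -0.1666, 0.1057]
tcp_rot: [-0.004, 3.135, -0.005]
ft_force: [-0.3, 0.4, -0.3]
grip_width: 0.0568
finger_force: 27.3
```

```bash
python3 - <<'E'
from h import *
plan((.517,-.008,.12),90)
g=grab('wrist'); s=grab('scene')
p=robot.state()['position']; print(proj(g,p))
u,v=map(int,proj(s,p)); print(u,v)
A=cv2.resize(g['color'][220:370,210:440],None,fx=3,fy=3,interpolation=2)
B=cv2.resize(s['color'][v-45:v+30,max(u-60,0):u+55],None,fx=6,fy=6,interpolation=2)[:,:690]
cv2.imwrite('pics/x3.png',np.vstack([A[:300],B[:300]])[:,:,::-1])
E
```

```text
pos [ 0.6094 -0.1666  0.1057] shift [ 0.3062  0.5292 -0.0512] turn [-0.0005  0.001   0.0004] f [-0.3  0.4 -0.3] w 0.0568 t 5.2667 q6 -2.03
(np.float64(323.41444536978247), np.float64(263.23986597792805))
357 200
```

View pics/x3.png

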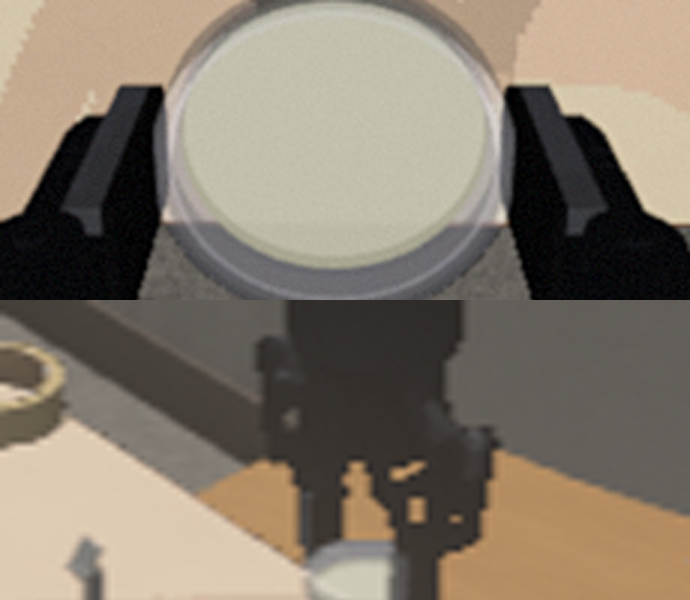

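The held dish is level, with its top centred at about (322,265), where the TCP projects. The fingertips sit about 6 mm above its underside, so they will clear the lower dish. Next I'll look at the carrier from close by.

Emit:
send_rows(
  steps=[
    [[120,0.163,0.53,-0.15,0,0,0],[120,0.163,0.53,-0.15,0,0,0],[120,0.163,0.53,-0.15,0,0,0],[120,0.163,0.53,-0.15,0,0,0],[120,0.163,0.53,-0.15,0,0,0],[120,0.163,0.53,-0.15,0,0,0],[120,0.163,0.53,-0.15,0,0,0],[120,0.163,0.53,-0.15,0,0,0]],
  ],
  newtons=20,
)

```text
t: 6.03
position: [0.5577, -0.0077, 0.1454]
tcp_rot: [0.003, -3.14, 0.0]
ft_force: [-0.4, 0.3, 0.0]
grip_width: 0.0575
finger_force: 27.3
```

```bash
python3 - <<'E'
from h import *
plan((.517,-.008,.08),90)
g=grab('wrist')
for p in [(.517,-.008,.008),(.517,-.008,.023),(.5167,-.0559,.008),(.5174,.0395,.008)]: print(np.round(proj(g,p),1))
np.savez('w4.npz',**g)
cv2.imwrite('pics/w4.png',cv2.resize(g['color'][60:320,180:460,::-1],None,fx=2.3,fy=2.3,interpolation=2))
E
```

```text
pos [ 0.5577 -0.0077  0.1454] shift [ 0.1355 -0.0007  0.2181] turn [-0.     -0.0002  0.0003] f [-0.4  0.3  0. ] w 0.0575 t 6.0333 q6 -1.8
[320.6 145.1]
[320.6 147.9]
[265.7 144.8]
[375.  145.6]
```

View pics/w4.png

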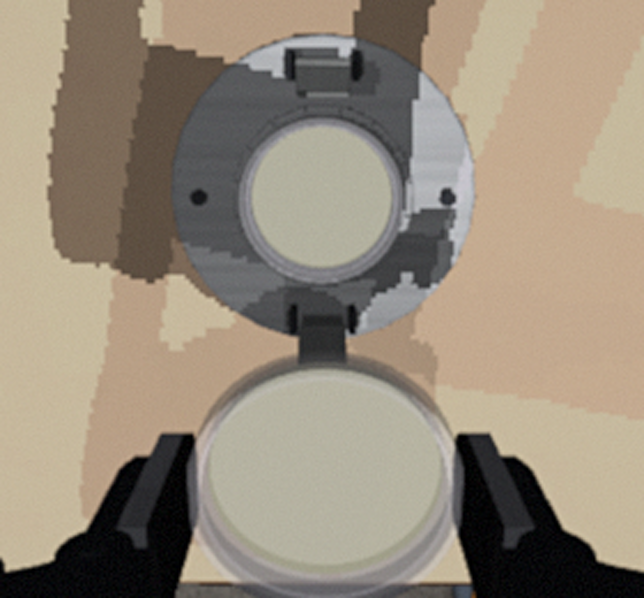

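The holes at (266.5,146) and (375,146) and the lower dish at (320,147) match the predictions to within 1 px. I'll place at (.517,-.008).

Emit:
send_rows(
  steps=[
    [[120,0.136,0,0.05,0,0,0],[120,0.136,0,0.12,0,0,0],[120,0.136,0,0.18,0,0,0],[120,0.136,0,0.18,0,0,0],[120,0.136,0,0.18,0,0,0],[120,0.136,0,0.18,0,0,0]],
  ],
)

```text
t: 6.58
position: [0.5181, -0.0078, 0.093]
tcp_rot: [-0.002, 3.141, -0.0]
ft_force: [0.6, -1.1, 0.1]
grip_width: 0.0574
finger_force: 27.3
```

```bash
python3 - <<'E'
from h import *
plan((.517,-.008,.0374),90)
E
```

```text
pos [ 0.5181 -0.0078  0.093 ] shift [ 0.0039 -0.0007  0.1853] turn [-0.      0.0001  0.0002] f [ 0.6 -1.1  0.1] w 0.0574 t 6.5833 q6 -1.82
```

Emit:
send_rows(
  steps=[
    [[120,0.003,0,0.06,0,0,0],[120,0.003,0,0.11,0,0,0],[120,0.003,0,0.15,0,0,0],[120,0.003,0,0.17,0,0,0],[120,0.003,0,0.18,0,0,0],[120,0.003,0,0.185,0,0,0],[120,0.003,0,0.185,0,0,0],[120,0.003,0,0.185,0,0,0]],
  ],
)

```text
t: 7.25
position: [0.5167, -0.0069, 0.0374]
tcp_rot: [-0.004, 3.141, -0.0]
ft_force: [0.6, 0.2, -0.1]
grip_width: 0.0573
finger_force: 27.3
```

Now I'll step down in small moves until contact.

Emit:
send_rows(
  steps=[
    [[120,0,-0.002,0.003,0,0,0],[120,0,-0.002,0.003,0,0,0],[120,0,-0.002,0.003,0,0,0]],
  ],
)

```text
t: 7.5
position: [0.5168, -0.0076, 0.0365]
tcp_rot: [-0.004, 3.14, -0.001]
ft_force: [0.6, -0.0, 2.2]
grip_width: 0.0573
finger_force: 27.5
```

Emit:
send_rows(
  steps=[
    [[70,0,0,0,0,0,0],[60,0,0,0,0,0,0],[40,0,0,0,0,0,0],[0,0,0,0,0,0,0],[0,0,0,0,0,0,0],[0,0,0,0,0,0,0],[0,0,0,0,0,0,0]],
  ],
)

```text
t: 8.08
position: [0.5161, -0.0074, 0.0359]
tcp_rot: [0.004, -3.141, -0.0]
ft_force: [0.6, 0.1, -0.4]
grip_width: 0.0856
finger_force: 0.0
```

Emit:
send_rows(
  steps=[
    [[0,0,0,-0.1,0,0,0],[0,0,0,-0.22,0,0,0],[0,0,0,-0.36,0,0,0],[0,0,0,-0.4,0,0,0],[0,0,0,-0.4,0,0,0]],
  ],
)

```text
t: 8.5
position: [0.5192, -0.0081, 0.1607]
tcp_rot: [-0.004, 3.133, -0.003]
ft_force: [0.4, -0.0, -0.1]
grip_width: 0.0854
finger_force: 0.0
```

Emit:
send_rows(
  steps=[
    [[0,0.05,-0.3,-0.1,0,0,0],[0,0.05,-0.3,-0.1,0,0,0],[0,0.05,-0.3,-0.1,0,0,0],[0,0.05,-0.3,-0.1,0,0,0],[0,0.05,-0.3,-0.1,0,0,0],[0,0.05,-0.3,-0.1,0,0,0]],
  ],
)

```text
t: 9.0
position: [0.5007, -0.0964, 0.1845]
tcp_rot: [0.004, -3.14, -0.002]
ft_force: [0.6, 0.3, 0.6]
grip_width: 0.0853
finger_force: 0.0
```

```bash
python3 - <<'E'
from h import *
plan((.4704,-.184,.15),70)
g=grab('wrist','w5.png')
for p in [(.517,-.008,.038),(.517,-.008,.008),(.4704,-.184,.031)]: print(np.round(proj(g,p),1))
np.savez('w5.npz',**g)
E
```

```text
pos [ 0.5007 -0.0964  0.1845] shift [ 0.1014 -0.2919  0.1149] turn [ 0.0002 -0.0004  0.0559] f [0.6 0.3 0.6] w 0.0853 t 9.0 q6 -2.0
[412.6 203.5]
[404.4 194. ]
[226.8 153.8]
```

View pics/w5.png

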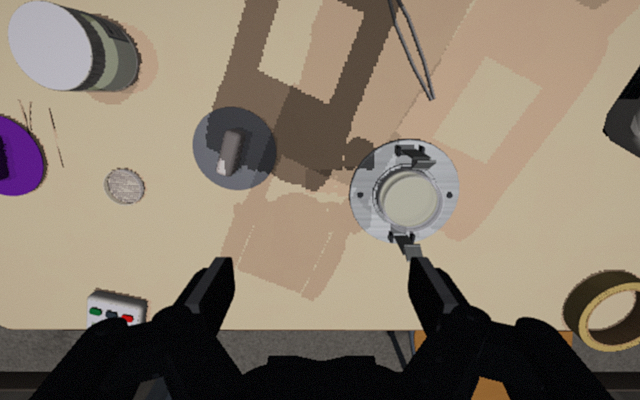

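The upper dish stands in the carrier at (411,200), which is where it should be. The cover's disc is at (234,148), with its bar running from (238,131) to (224,174). I'll go above the cover.

Emit:
send_rows(
  steps=[
    [[0,0.04,-0.29,0.115,0,0,0.056],[0,0.04,-0.29,0.115,0,0,0.056],[0,0.04,-0.29,0.115,0,0,0.056],[0,0.04,-0.29,0.115,0,0,0.056],[0,0.04,-0.29,0.115,0,0,0.056],[0,0.04,-0.29,0.115,0,0,0.056]],
  ],
)

```text
t: 9.55
position: [0.4898, -0.183, 0.1512]
tcp_rot: [-0.54, -3.094, -0.001]
ft_force: [0.4, -0.2, 0.0]
grip_width: 0.0855
finger_force: 0.0
```

```bash
python3 - <<'E'
from h import *
plan((.4704,-.184,.05),70)
g=grab('wrist','w6.png')
for p in [(.4704,-.184,.031),(.4704,-.184,.007)]: print(np.round(proj(g,p),1))
np.savez('w6.npz',**g)
E
```

```text
pos [ 0.4898 -0.183   0.1512] shift [ 0.0594 -0.0251  0.3373] turn [ 0.0001 -0.0001  0.0005] f [ 0.4 -0.2  0. ] w 0.0855 t 9.55 q6 -1.81
[311.7 175.5]
[312.5 169. ]
```

View pics/w6.png

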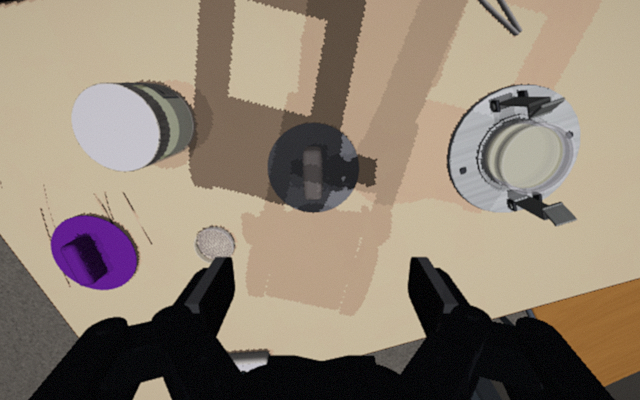

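```bash
python3 - <<'E'
from h import *
g=dict(np.load('w6.npz')); I=g['color']
c=cv2.resize(I[110:225,255:370],None,fx=4,fy=4,interpolation=2)
hsv=cv2.cvtColor(c,cv2.COLOR_RGB2HSV); L=cv2.cvtColor(c,cv2.COLOR_RGB2GRAY)
mm=((L<84)).astype(np.uint8)
cs=max(cv2.findContours(cv2.morphologyEx(mm,3,np.ones((9,9))),0,2)[0],key=cv2.contourArea)
(x,y),r=cv2.minEnclosingCircle(cs); print('disc',255+x/4,110+y/4,r/4,onz(g,255+x/4,110+y/4,.006))
b=((L>84)|((c[:,:,0].astype(int)-c[:,:,2])>6)).astype(np.uint8); yy,xx=np.mgrid[:460,:460]; b[np.hypot(xx-x,yy-y)>130]=0
k=max(cv2.findContours(b,0,2)[0],key=cv2.contourArea); rc=cv2.minAreaRect(k)
print(rc); print('bar',onz(g,255+rc[0][0]/4,110+rc[0][1]/4,.028))
cv2.drawContours(c,[k],-1,(255,0,0),1);cv2.drawContours(c,[cs],-1,(0,255,0),1);cv2.imwrite('pics/k.png',c[:,:,::-1])
E
```

```text
disc 313.80055236816406 162.9667854309082 60.41041946411133 [ 0.46569592 -0.18097551  0.006     ]
((231.87384033203125, 313.2707824707031), (68.89376068115234, 56.57941818237305), 3.1798300743103027)
bar [ 0.4821493  -0.18733751  0.028     ]
```

View pics/k.png

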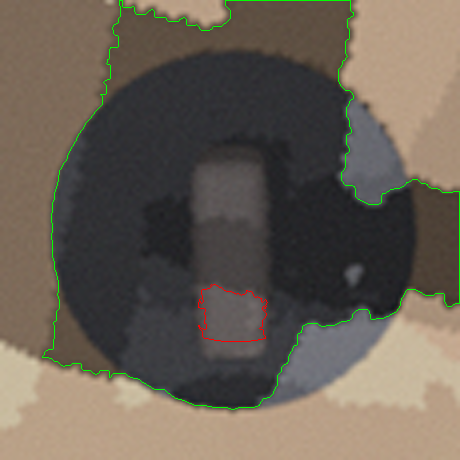

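The masks break on the shadows. In this crop the disc centre is at about (314,167) px with the bar aligned to within 2°. That gives the cover at (.4697,-.1826), consistent with the earlier views. I'll descend onto the bar.

Emit:
send_rows(
  steps=[
    [[0,0.063,-0.022,0.1,0,0,0],[0,0.063,-0.022,0.2,0,0,0],[0,0.063,-0.022,0.3,0,0,0],[0,0.063,-0.022,0.38,0,0,0],[0,0.063,-0.022,0.42,0,0,0],[0,0.063,-0.022,0.42,0,0,0],[0,0.063,-0.022,0.42,0,0,0],[0,0.063,-0.022,0.42,0,0,0]],
  ],
)

```text
t: 10.27
position: [0.471, -0.1846, 0.027]
tcp_rot: [0.544, 3.092, -0.002]
ft_force: [0.1, 0.1, 0.3]
grip_width: 0.0855
finger_force: 0.0
```

Emit:
send_rows(
  steps=[
    [[255,0,0,0,0,0,0],[255,0,0,0,0,0,0],[255,0,0,0,0,0,0],[255,0,0,0,0,0,0],[255,0,0,0,0,0,0],[255,0,0,0,0,0,0],[255,0,0,0,0,0,0],[255,0,0,0,0,0,0]],
  ],
  newtons=60,
)

```text
t: 10.93
position: [0.4699, -0.1845, 0.0258]
tcp_rot: [0.546, 3.093, -0.001]
ft_force: [-0.4, -0.9, 4.6]
grip_width: 0.0145
finger_force: 59.2
```

```bash
python3 - <<'E'
from h import *
plan((.4697,-.1826,.09),70)
E
```

```text
pos [ 0.4699 -0.1845  0.0258] shift [ 0.0026  0.0057 -0.214 ] turn [-0.      0.0001 -0.0001] f [-0.4 -0.9  4.6] w 0.0145 t 10.9333 q6 -1.83
```

Emit:
send_rows(
  steps=[
    [[255,0,0,-0.1,0,0,0],[255,0,0,-0.2,0,0,0],[255,0,0,-0.32,0,0,0],[255,0,0,-0.4,0,0,0],[255,0,0,-0.4,0,0,0],[255,0,0,-0.4,0,0,0]],
  ],
)

```text
t: 11.43
position: [0.4703, -0.1847, 0.1466]
tcp_rot: [0.545, 3.091, -0.002]
ft_force: [-0.5, 0.2, -1.6]
grip_width: 0.015
finger_force: 58.8
```

```bash
python3 - <<'E'
from h import *
plan((.517,-.008,.147),90)
g=grab('wrist','w7.png');s=robot.state();p=np.array(s['position']);M=R.from_rotvec(s['tcp_rot'])
print('centre',proj(g,p+[0,0,-.02]),'bar ends',[proj(g,p+[0,0,.005]+M.apply([k*.022,0,0])) for k in(-1,1)])
print('rim x+-',[proj(g,p+[0,0,-.02]+M.apply([k*.042,0,0])) for k in(-1,1)],'rim y+-',[proj(g,p+[0,0,-.02]+M.apply([0,k*.042,0])) for k in(-1,1)])
cv2.imwrite('pics/w7c.png',cv2.resize(g['color'][200:400,190:450,::-1],None,fx=2.5,fy=2.5,interpolation=2))
E
```

```text
pos [ 0.4703 -0.1847  0.1466] shift [ 0.0552  0.6067 -0.0021] turn [-0.0002  0.0004 -0.0556] f [-0.5  0.2 -1.6] w 0.015 t 11.4333 q6 -1.83
centre (np.float64(321.366609851021), np.float64(248.35550268953378)) bar ends [(np.float64(321.4550565629277), np.float64(311.68039954841805)), (np.float64(321.39090721189854), np.float64(231.15832541894912))]
rim x+- [(np.float64(321.4195201761273), np.float64(311.25277616711753)), (np.float64(321.3045459149051), np.float64(174.5768525841517))] rim y+- [(np.float64(245.4787729186099), np.float64(248.42765184807942)), (np.float64(397.27577405798746), np.float64(248.28333325441997))]
```

View pics/w7c.png

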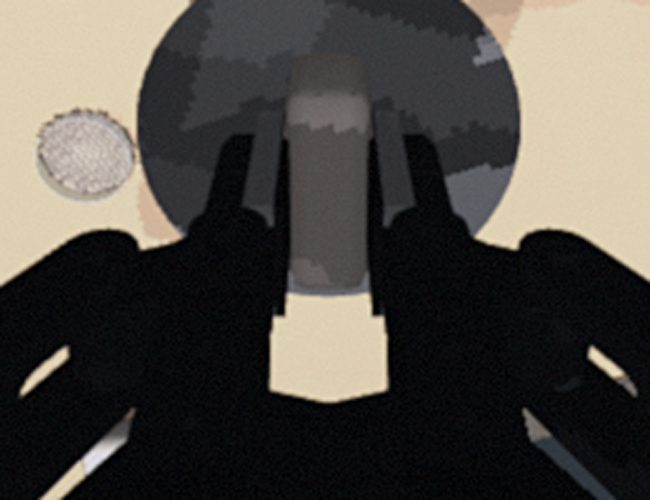

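```bash
python3 - <<'E'
import cv2,numpy as np
I=cv2.cvtColor(cv2.imread('pics/w7.png'),6).astype(int)
print(160,I[160:195,300:342].mean(1).round().astype(int)); print(222,I[222:242,312:332].mean(1).round().astype(int)); print(305,I[305:325,316:328].mean(1).round().astype(int))
E
```

```text
160 [83 83 83 82 82 83 83 83 83 83 82 82 83 82 82 82 83 83 83 82 78 68 60 55
 54 54 54 53 53 53 53 52 51 51 51]
222 [ 64  64  64  66  66  67  67  68  68  69  69  70  71  74  80  84  92 100
 104 105]
305 [ 80  83  84  84  85  86  86  87  87  85  89  98 102 162 207 212 209 209
 209 209]
```

```bash
python3 - <<'E'
from h import *
w6=dict(np.load('w6.npz')); a=np.radians(70);tx=np.array([-np.sin(a),np.cos(a),0])
for c in[(.4704,-.184,.006),(.4734,-.1851,.006)]: print('w6 rim',[np.round(proj(w6,np.array(c)+k*.042*tx),1) for k in(-1,1)],'bar top',[np.round(proj(w6,np.array(c)+[0,0,.025]+k*.022*tx),1) for k in(-1,1)])
print('obs far 212 near 122.5')
g=grab('wrist');s=robot.state();p=np.array(s['position']);print(p)
I=cv2.cvtColor(g['color'],7).astype(int)
n=I[160:200,316:326].mean(1);f=I[300:330,316:326].mean(1);print('near',160+np.argmax(np.abs(np.diff(n))),'far',300+np.argmax(np.abs(np.diff(f))))
for r in(181,): print(onz(g,321,r,p[2]-.0188), onz(g,321,317.5,p[2]-.0188))
m=(onz(g,321,181,p[2]-.0188)+onz(g,321,317.5,p[2]-.0188))/2; print('centre rel TCP along tool x, y',(m-p)@tx,(m-p)@np.array([np.cos(a),np.sin(a),0]))
# top cam projection of held cover
t=grab('top');print('top proj',proj(t,p+[0,0,.0052]));u,v=map(int,proj(t,p));cv2.imwrite('pics/t7.png',cv2.resize(t['color'][v-50:v+50,u-60:u+60,::-1],None,fx=5,fy=5,interpolation=2))
E
```

```text
w6 rim [array([312.8, 211.4]), array([312.2, 121.9])] bar top [array([311.9, 200.2]), array([311.6, 149.4])]
w6 rim [array([312.8, 214.5]), array([312.2, 125.7])] bar top [array([312. , 203.7]), array([311.6, 153.3])]
obs far 212 near 122.5
[ 0.46861514 -0.18358226  0.14397691]
near 180 far 317
[ 0.4313478  -0.16998373  0.12517691] [ 0.51018551 -0.19880665  0.12517691]
centre rel TCP along tool x, y -0.0022998018291632916 -2.8041640885774054e-05
top proj (np.float64(365.34767438404435), np.float64(220.05720357566548))
```

Emit:
send_rows(
  steps=[
    [[255,0.053,0.604,0,0,0,-0.056],[255,0.053,0.604,0,0,0,-0.056],[255,0.053,0.604,0,0,0,-0.056],[255,0.053,0.604,0,0,0,-0.056],[255,0.053,0.604,0,0,0,-0.056],[255,0.053,0.604,0,0,0,-0.056],[255,0.053,0.604,0,0,0,-0.056],[255,0.053,0.604,0,0,0,-0.056]],
  ],
)

```text
t: 12.25
position: [0.5158, -0.0089, 0.1441]
tcp_rot: [0.004, -3.139, -0.0]
ft_force: [0.4, -0.2, -0.3]
grip_width: 0.0144
finger_force: 59.0
```

Emit:
send_rows(
  steps=[
    [[255,0,0,0,0,0,0],[255,0,0,0,0,0,0],[255,0,0,0,0,0,0]],
  ],
)

```text
t: 12.5
position: [0.5165, -0.0096, 0.1453]
tcp_rot: [0.001, -3.141, 0.0]
ft_force: [-0.5, -0.1, 0.1]
grip_width: 0.0146
finger_force: 59.0
```

```bash
python3 - <<'E'
from h import *
plan((.5155,-.008,.095),90)
E
```

```text
pos [ 0.5165 -0.0096  0.1453] shift [0.0033 0.0053 0.1676] turn [-0.     -0.      0.0001] f [-0.5 -0.1  0.1] w 0.0146 t 12.5 q6 -1.82
```

Emit:
send_rows(
  steps=[
    [[255,0.002,0.004,0.06,0,0,0],[255,0.002,0.004,0.12,0,0,0],[255,0.002,0.004,0.17,0,0,0],[255,0.002,0.004,0.19,0,0,0],[255,0.002,0.004,0.2,0,0,0],[255,0.002,0.004,0.2,0,0,0],[255,0.002,0.004,0.2,0,0,0]],
  ],
)

```text
t: 13.08
position: [0.5166, -0.0076, 0.0861]
tcp_rot: [-0.003, 3.141, -0.0]
ft_force: [0.1, -0.3, 0.2]
grip_width: 0.0144
finger_force: 59.0
```

```bash
python3 - <<'E'
from h import *
plan((.5155,-.008,.0638),90)
s=grab('scene');u,v=map(int,proj(s,(.517,-.008,.04)))
A=cv2.resize(s['color'][v-35:v+30,u-45:u+45,::-1],None,fx=6,fy=6,interpolation=2)
cv2.imwrite('pics/s8.png',A)
E
```

```text
pos [ 0.5166 -0.0076  0.0861] shift [ 0.0038 -0.0011  0.0744] turn [-0.      0.0002  0.0003] f [ 0.1 -0.3  0.2] w 0.0144 t 13.0833 q6 -1.82
```

Emit:
send_rows(
  steps=[
    [[255,0.002,0,0.01,0,0,0],[255,0.002,0,0.02,0,0,0],[255,0.002,0,0.03,0,0,0],[255,0.002,0,0.03,0,0,0],[255,0.002,0,0.03,0,0,0]],
  ],
)

```text
t: 13.55
position: [0.5158, -0.0074, 0.0765]
tcp_rot: [-0.004, 3.141, -0.0]
ft_force: [1.6, 1.1, 1.8]
grip_width: 0.0142
finger_force: 59.1
```

Emit:
send_rows(
  steps=[
    [[255,0,0,0.007,0,0,0],[255,0,0,0.013,0,0,0],[255,0,0,0.013,0,0,0],[255,0,0,0.013,0,0,0]],
  ],
)

```text
t: 13.88
position: [0.5159, -0.0075, 0.0728]
tcp_rot: [-0.004, 3.141, -0.001]
ft_force: [1.1, -0.3, 2.1]
grip_width: 0.0148
finger_force: 59.7
```

Emit:
send_rows(
  steps=[
    [[255,0,0,0.007,0,0,0],[255,0,0,0.013,0,0,0],[255,0,0,0.013,0,0,0],[255,0,0,0.013,0,0,0]],
  ],
)

```text
t: 14.22
position: [0.5154, -0.0074, 0.0685]
tcp_rot: [-0.004, 3.142, -0.0]
ft_force: [0.4, -1.9, 1.3]
grip_width: 0.0145
finger_force: 59.2
```

Emit:
send_rows(
  steps=[
    [[255,0,0,0.005,0,0,0],[255,0,0,0.01,0,0,0],[255,0,0,0.01,0,0,0],[255,0,0,0.01,0,0,0]],
  ],
)

```text
t: 14.55
position: [0.5148, -0.0071, 0.065]
tcp_rot: [0.004, -3.14, -0.001]
ft_force: [0.1, 0.8, -1.7]
grip_width: 0.0144
finger_force: 61.3
```

Emit:
send_rows(
  steps=[
    [[255,0,0,0.004,0,0,0],[255,0,0,0.004,0,0,0],[255,0,0,0.004,0,0,0],[255,0,0,0.004,0,0,0]],
  ],
)

```text
t: 14.88
position: [0.5155, -0.0073, 0.0644]
tcp_rot: [-0.004, 3.142, -0.0]
ft_force: [0.2, -0.7, -0.2]
grip_width: 0.0146
finger_force: 61.3
```

```bash
python3 - <<'E'
from h import *
plan((.5155,-.008,.0638),90)
E
```

```text
pos [ 0.5155 -0.0073  0.0644] shift [-0.     -0.0023  0.0021] turn [-0.      0.      0.0004] f [ 0.2 -0.7 -0.2] w 0.0146 t 14.8833 q6 -1.82
```

Emit:
send_rows(
  steps=[
    [[255,0,0,0.003,0,0,0],[255,0,0,0.003,0,0,0],[255,0,0,0.003,0,0,0],[255,0,0,0.003,0,0,0]],
  ],
)

```text
t: 15.22
position: [0.5158, -0.0074, 0.0638]
tcp_rot: [-0.004, 3.141, -0.0]
ft_force: [-0.2, -0.4, 2.6]
grip_width: 0.015
finger_force: 61.7
```

Emit:
send_rows(
  steps=[
    [[255,0,0,0.003,0,0,0],[255,0,0,0.003,0,0,0],[255,0,0,0.003,0,0,0],[255,0,0,0.003,0,0,0]],
  ],
)

```text
t: 15.55
position: [0.5159, -0.0074, 0.0638]
tcp_rot: [-0.004, 3.141, -0.0]
ft_force: [-3.9, 1.1, 11.3]
grip_width: 0.0145
finger_force: 63.0
```

Emit:
send_rows(
  steps=[
    [[255,0,0,0,0,0,0],[255,0,0,0,0,0,0],[255,0,0,0,0,0,0],[255,0,0,0,0,0,0]],
  ],
)

```text
t: 15.88
position: [0.5159, -0.0074, 0.0638]
tcp_rot: [-0.004, 3.141, -0.0]
ft_force: [-4.1, 0.4, 11.3]
grip_width: 0.0147
finger_force: 63.0
```

```bash
python3 - <<'E'
from h import *
s=grab('scene','s9.png');a=cv2.imread('pics/s1.png')
for _ in range(3): grab('scene'); st=robot.state();print(np.round(st['ft_force'],1),st['position'].round(4),st['finger_force'])
b=s['color'][:,:,::-1].copy()
for sx in(1,-1):
    u,v=np.round(proj(s,(.517+sx*.043,-.008,.062))).astype(int)
    t=a[v-5:v+5,u-5:u+5];r=cv2.matchTemplate(b[v-13:v+13,u-13:u+13],t,cv2.TM_CCOEFF_NORMED);_,m,_,l=cv2.minMaxLoc(r)
    print(sx,u,v,'score',round(m,3),'move',l[0]-8,l[1]-8,'expected px if bent .15',np.subtract(proj(s,(.517+sx*.050,-.008,.062)),proj(s,(.517+sx*.043,-.008,.062))).round(1))
E
```

```text
[-3.5  1.3 11.7] [ 0.5159 -0.0074  0.0638] 63.00711393356323
[-5.1  0.3 11.7] [ 0.5159 -0.0074  0.0638] 63.00748944282532
[-3.2  0.6 12. ] [ 0.5159 -0.0074  0.0638] 63.007378578186035
1 311 195 score 0.618 move 0 3 expected px if bent .15 [ 2.  -0.7]
-1 286 204 score 0.603 move 2 -5 expected px if bent .15 [-2.1  0.7]
```

```bash
python3 - <<'E'
from h import *
g=grab('wrist');a=cv2.cvtColor(g['color'],7).astype(int); b=cv2.cvtColor(cv2.imread('pics/w7.png'),6).astype(int)
C=np.array([.517,-.008,0])
for sx in(-1,):
  for n,r,z in[('top up',.044,.064),('top bent',.0505,.063),('hook tip up',.037,.047),('foot',.046,.008),('near base',.058,.008)]:
    print(n,[np.round(proj(g,C+[sx*r,y,z]),1) for y in(-.008,.008)])
print('rim home',[np.round(proj(g,C+[-.042*np.cos(t),.042*np.sin(t),.045]),1) for t in(-1.57,-.8,-.4,0,.4,.8,1.57)])
for c in(312,321,330): print(c,a[110:230:2,c-2:c+3].mean(1).round().astype(int))
for r in(150,160,170,180,190): print(r,a[r-1:r+2,290:352:2].mean(0).round().astype(int))
for c in(275,285,357,367): print('edge',c,'w7',160+np.argmin(np.diff(b[160:230,c-1:c+2].mean(1))),'now',160+np.argmax(abs(np.diff(a[160:230,c-1:c+2].mean(1)))), a[170:225:3,c])
E
```

```text
top up [array([301.8, 187.4]), array([338. , 187.4])]
top bent [array([301.7, 172.5]), array([338.2, 172.5])]
hook tip up [array([304.1, 191.1]), array([335.9, 191.1])]
foot [array([307.1, 158.3]), array([333.2, 158.3])]
near base [array([306.9, 138.6]), array([333.5, 138.6])]
rim home [array([243.2, 254.5]), array([261.7, 204.2]), array([287.7, 186.7]), array([320. , 180.4]), array([352.3, 186.8]), array([378.3, 204.3]), array([396.7, 254.6])]
312 [ 99 100  99 101 100 100  99 101 100 100 100 100  99 100  98  70 106 107
 108 111 109 104 106  61  44  45  46  45  45  46  44  66  67  56  57  64
  80  61  50  50  51  61  62  55  55  57  56  56  55  55  55  55  54  56
  55  54  62  62  63  65]
321 [ 97  99  99 100 101 100 100 101 100 101  99 100 101 101  79  82 104 106
 110 110 107 104 105  60  44  45  46  44  44  46  44  63  66  58  57  65
  78  62  49  50  48  59  63  56  56  55  55  55  55  55  54  54  56  54
  55  47  63  63  65  65]
330 [128 119 100 100 100 101 101 100 101 100 101 100 100 100 102  70  98 107
 108 110 108 104 105  66  44  44  44  43  44  45  43  63  66  57  58  64
  7
[... 380 characters left out ...]
04  98 102  50  45  46  47  45  46  46  47  47  46  46
  46  47  45  45  47  84  77  79  82  82  83  82  83]
180 [98 79 88 88 81 74 68 69 68 64 64 65 64 66 66 64 66 64 64 67 65 64 66 63
 79 79 79 79 79 78 77]
190 [56 55 57 55 56 56 53 52 48 51 49 49 50 52 51 49 49 51 50 49 48 47 49 50
 54 55 55 56 56 54 53]
edge 275 w7 193 now 193 [103 104  98  98 101  97  98 103  72  57  57  57  57  53  57  58  58  55
  52]
edge 285 w7 188 now 188 [105 105 103  96 103  93  83  55  57  53  55  55  53  53  55  57  54  56
  56]
edge 357 w7 188 now 168 [80 83 80 77 79 81 71 54 50 48 45 45 46 44 44 42 43 42 45]
edge 367 w7 194 now 193 [101 106  82  75  80  80  79  82  62  41  43  43  48  44  47  42  46  44
  46]
```

The cover has not slipped in the grip. Its rim is at the home rows, the near clip reads upright, and the press holds steady at about 11.5 N. I'm handing in.

```bash
python3 -c "
from station import robot
print(robot.job_done())"
```

```text
the job is handed in; nothing more can be done
None
```

I handed the job in at about 16 s with the upper dish stacked and the cover still gripped at 63 N, at home height and pressing down with about 11.5 N. The near clip reads upright, but I couldn't confirm the far one, never saw the expected 9–15 N snap force on the way down, and viewed 11 pictures against the limit of 10.

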